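Gather the thumb nuts in the tote's yellow corner

TASK

Pull the drawer of the low grey cabinet all the way open and lift the black parts tote out by its carrying bar until all of it is higher than the cabinet's top. Tilt it, yellow corner lowest, until the three brass thumb nuts have slid together into that corner, and finish while still holding the tote up and tilted like that, with the drawer left open and the other things on the desk undisturbed.

Things in the scene. Friction and masses are not known exactly. Their poses are not given: they have to be found in the camera images.
- drawer (a joint): how far the drawer of the low grey cabinet is pulled out, in m: 0 shut, 0.12 fully open (a stop). It slides level, straight out along the cabinet's -x axis, with about 1.5 N of friction, and stays where it is left.
- cabinet: the low grey cabinet standing fixed on the desk, 170 mm deep (x), 230 wide (y), 108 high, with one drawer with a blue front, 10 mm thick and 96 high, before its -x face. Origin: centre of its underside; its -x axis points out of the drawer front, roughly to the robot; z up.
- drawer_handle (a point): middle of the drawer's steel bar handle (moves with the drawer). The bar is round, 11 mm thick, 100 mm long, level along the cabinet's y, 35 mm in front of the drawer front and 78 mm above the desk (30 mm below the cabinet's top). Axes as the cabinet's.
- tote: the loose black parts tote standing on the drawer's floor (14 mm above the desk), seen only once the drawer is open. 84 mm (its x) by 130 mm (its y), walls 3 mm thick and 32 mm high, open on top, about 0.16 kg. Origin: centre of its underside; z up. Its yellow corner is the (-x, +y) one. At least 20 mm lie between its ends and the drawer's side walls, whose tops are 46 mm above the desk.
- tote_grip (a point): centre of the tote's grey carrying bar, 68 mm above the tote's underside. The bar runs along the tote's x over its middle, from side to side (90 mm long, 78 mm of it free between its two posts, which stand outside the walls), 12 mm wide (y) and 16 mm high (z). Axes as the tote's.
- tote_corner (a point): the yellow-marked inner corner of the tote at floor level: at (-39, +62, +3) mm from the tote's origin, in its axes
- nut1_center (a point): centre of a loose brass thumb nut lying in the tote: 16 mm across, 10 mm high, 14 g. It slides easily on the tote's floor (friction about 0.2, so it starts to slide at about 12 degrees and runs home well at 30 to 40).
- nut2_center (a point): centre of a loose brass thumb nut lying in the tote: 16 mm across, 10 mm high, 14 g. It slides easily on the tote's floor (friction about 0.2, so it starts to slide at about 12 degrees and runs home well at 30 to 40).
- nut3_center (a point): centre of a loose brass thumb nut lying in the tote: 16 mm across, 10 mm high, 14 g. It slides easily on the tote's floor (friction about 0.2, so it starts to slide at about 12 degrees and runs home well at 30 to 40).
- multimeter: yellow-edged grey multimeter, 140x67x44 mm, lying on the desk; a bystander, to be left alone. Origin: centre of its underside.
- mug: dark green mug, 82 mm across, 94 high; a bystander, to be left alone. Origin: centre of its underside.
- solder_spool: standing spool of solder, 52 mm across, 40 high; a bystander, to be left alone. Origin: centre of its underside.
- phone_black: black phone, 150x72x11 mm, lying flat; a bystander, to be left alone. Origin: centre of its underside.
- cutters: flush cutters with dark blue handles, 53x123x13 mm; a bystander, to be left alone. Origin: centre of its underside.

How it is judged:
By the outcome, as a careful person would: the job done as asked, in the order asked, and still so for the second after the job is handed in, while the arm keeps its last pose, push and grip.
It also fails if it takes over 51 s, if anything falls off the work surface, if the arm or the gripper's body presses on something with over 40 N, if the wrist force passes 120 N, or if a joint passes its speed limit or range.

ROBOT

A 6-joint arm with a two-finger parallel gripper is mounted at the origin on a cart in front of the work surface, level with it; the furniture and walls round the work are solid. World frame = base frame: x ahead of the robot, y to its left, z up, the work surface at z = 0. Lengths are in m, angles in degrees, forces in N, time in s.
With the tool pointing down it reaches from about 0.325 to 0.9 m from the base axis. Payload 6.1 kg.
Tool frame: the origin (TCP) lies at the very end of the fingers, on their centre line; the grasp point (between the pads) lies 19 mm behind it (manip.grip_depth is the distance from the TCP to the grasp point, in m); z points along the fingers, y is the line along which they close (so a half turn about z gives the same grasp; the last joint's range is limited). The gripper opens to 87 mm and grips with 3 to 60 N. Pads are 19 mm wide; open, the fingers measure 117 mm over their backs; the gripper's body (75 mm by 190 mm) begins 51 mm behind the grasp point.
Start: joints at [-82.569, 12.628, 87.462, -0, 79.91, -7.225], TCP at [0.158, -0.605, 0.223] pointing down, gripper open.
Joint ranges: [-170.65, 170.65], [-52.31, 119.04], [5.05, 147.46], [-71.25, 251.25], [11.57, 151.72], [-153.62, 153.62]. Speed limits (degrees/s): [147.25, 147.25, 172.46, 180, 180, 180].

INTERFACE

Orientations are given as a 3x3 rotation matrix whose columns are the frame's x, y, z axes.
In Python, from station import manip, imaging, ticket, models gives the robot as it stands. The module is installed in compiled form; this text tells all that it offers.
- The arm moves only by the tool step_arm, never from a script. Its argument "deltas" is a list of rows, each a list of 7 numbers: the turn, a rotation vector about the world's x, y, z in degrees, then the shift along the world's x, y, z in m, then the opening, from 0 (shut) to 1 (fully open). In form: [[wx, wy, wz, dx, dy, dz, claw], ...]. A call has 1 to 20 rows; each row is the pose to reach, as a shift and turn from the pose commanded when the call began; what a row does not reach only later rows make up. A row lasts 1/8 s, in which the tool goes at most 62.5 mm and 10.7 degrees, less where a joint would pass 70% of its speed; a pose out of reach is approached as far as the arm can. A call with a gripper value outside its range is refused whole. The fingers move at their own pace and stop on an object; the grip force is fixed at half the most. Time passes only in rows, so rows that repeat a pose let the fingers close. It gives the time, the measured TCP pose, the force, the opening and the grip force at its end, in the units of the state.
- manip.get_obs(): the state, without advancing time (a new reading comes with each control period).
- imaging.capture(name): name is "scene" or "top" or "wrist"; returns (picture, depth): 480x640x3 uint8, red, green, blue; 480x640 float32, m along the optical axis (not along the pixel's ray), 0 where there is no reading.
- imaging.calibration(name): a dict with "vertical_fov" (degrees; the focal length in pixels is half the picture's height over the tangent of half this angle, whatever the lens; pixels are square), "cx", "cy" (the principal point, pixels), "dist" ([k1, k2, p1, p2, k3] as OpenCV has them; the pictures are not rectified), "T" (4x4, takes a point from camera to world coordinates). Camera axes: x right, y up, looking along -z (the intrinsics and any distortion apply to the point x, -y, -z); pixel columns grow to the right and rows downward; lengths in m; the calibration is good to about 2 mm. A picture is of the moment at which its call begins: read the wrist's pose just before it. calibration takes no time and is no camera call; for the wrist camera it gives the pose at the moment of the call.
- ticket.finish_job(): hands the job in; it is judged then, once.
Trained networks look in the newest picture that a camera, given by its name, has taken for a name from the list of things; names that differ only in an ending like _2 or _b are one class to them, and where a whole thing is asked for, a point or a joint stands for the part that bears it (a point fixed in the world has none). Each returns a list of dicts, best first, with "p" (0 to 1); they miss things now and then, are a little off and sometimes report something else, mostly with a low value. They report only what shows in the picture. A call takes as long as a camera call.
- models.recognise(camera, target): "extent" ([left, top, right, bottom] in pixels, round what is visible of it).
- models.outline_of(camera, target): "region" (480x640 bool, what is visible of it) and "extent" ([left, top, right, bottom] in pixels, round what is visible of it).
The state is a dict: "time_s": time; "joint_pos": joint angles; "joint_velocities": joint speeds; "tau": joint torques, N m; "tool_pos": TCP position; "tool_rot": TCP orientation; "wrist_force": force on the tool from outside, world axes, zero at the start; "moment": the same for the moment, N m; "width": finger opening in m; "gripper_force": force on a finger pad.
Only numpy, scipy, OpenCV 4.12 (cv2) and the standard library are available. Lean on these libraries where they do the work, as an engineer would, in place of code of your own. Each camera call takes 0.05 s, during which the arm holds its last target. There are 200 camera calls.

## Working session

There is one attempt and no reset: what is moved stays moved. The work goes in short steps, Python scripts to look and compute and a tool call to move; the robot and the scene stay as the last step left them, time stands still between calls to the robot, and variables do not carry over. Pictures are saved under pics/ and viewed, at most 10 in all, crops included, and the job is handed in when it is done.

Besides the shell and the picture viewer there is one more tool, called in YAML: its name, and indented under it one key for each argument. step_arm: Moves the arm, as the interface text tells. Its arguments: {"type":"object","properties":{"deltas":{"type":"array"}},"required":["deltas"]}

```bash
mkdir -p pics; cat > h.py <<'E'
import numpy as np, cv2
from station import manip, imaging, ticket, models
def cal(n):
    c=imaging.calibration(n); f=240/np.tan(np.radians(c["vertical_fov"])/2)
    return np.array([[f,0,c["cx"]],[0,f,c["cy"]],[0,0,1]]),np.array(c["dist"],float),np.array(c["T"])
def cloud(n,d,c=None):
    K,D,T=c or cal(n)
    v,u=np.mgrid[:480,:640]; p=np.stack([u,v],-1).reshape(-1,1,2).astype(np.float32)
    q=cv2.undistortPoints(p,K,D).reshape(480,640,2)
    P=np.stack([q[...,0]*d,-q[...,1]*d,-d],-1)
    W=P@T[:3,:3].T+T[:3,3]; W[d<=0]=np.nan
    return W
def proj(n,X,c=None):
    K,D,T=c or cal(n); X=np.atleast_2d(X)
    P=(X-T[:3,3])@T[:3,:3]; P=P*[1,-1,-1]
    return cv2.projectPoints(P,np.zeros(3),np.zeros(3),K,D)[0].reshape(-1,2)
def save(name,im): cv2.imwrite("pics/"+name,im[...,::-1])
E
python3 - <<'E'
from h import *
ims=[]
for n in("scene","top"):
    im,d=imaging.capture(n); np.savez(n,im=im,d=d); ims.append(im)
    W=cloud(n,d)
    for t in("drawer_handle","cabinet","drawer","mug","multimeter","solder_spool","phone_black","cutters"):
        r=models.outline_of(n,t)
        if r:
            m=r[0]["region"]; w=W[m]; w=w[~np.isnan(w[:,0])]
            print(n,t,round(r[0]["p"],2),np.array(r[0]["extent"]).round(),np.percentile(w,[3,50,97],axis=0).round(3).tolist() if len(w) else None)
save("a.png",cv2.resize(np.vstack(ims),(800,1200))[:600]); save("b.png",ims[1])
o=manip.get_obs(); print(o)
E
```

```text
scene drawer_handle 0.85 [292. 219. 328. 291.] [[0.538, 0.016, 0.001], [0.573, 0.136, 0.074], [0.602, 0.226, 0.106]]
scene cabinet 0.88 [234. 209. 328. 293.] [[0.56, 0.025, 0.009], [0.644, 0.18, 0.103], [0.747, 0.256, 0.111]]
scene drawer 0.76 [291. 221. 328. 291.] [[0.538, 0.017, 0.014], [0.573, 0.135, 0.077], [0.6, 0.226, 0.106]]
scene mug 0.74 [233. 342. 269. 398.] [[0.461, 0.514, 0.005], [0.5, 0.557, 0.057], [0.54, 0.597, 0.094]]
scene solder_spool 0.66 [212. 318. 238. 344.] [[0.624, 0.444, -0.001], [0.641, 0.471, 0.036], [0.673, 0.487, 0.044]]
scene phone_black 0.83 [280. 353. 342. 383.] [[0.336, 0.396, 0.001], [0.4, 0.454, 0.008], [0.464, 0.508, 0.013]]
top drawer_handle 0.59 [245. 214. 325. 241.] [[0.539, 0.015, 0.005], [0.581, 0.111, 0.082], [0.613, 0.216, 0.11]]
top mug 0.87 [104. 233. 148. 267.] [[0.467, 0.497, -0.0], [0.508, 0.566, 0.033], [0.541, 0.597, 0.096]]
top multimeter 0.82 [422. 273. 445. 318.] [[0.338, -0.327, 0.002], [0.39, -0.292, 0.032], [0.445, -0.266, 0.043]]
top solder_spool 0.71 [153. 189. 173. 205.] [[0.627, 0.443, 0.001], [0.649, 0.464, 0.039], [0.671, 0
[... 348 characters left out ...]
7.99070755e+01, -7.22566048e+00]), 'joint_velocities': array([ 0.03451094, -0.0389784 , -0.03498156,  0.04280927, -0.00901583,
        0.03250728]), 'tau': array([-9.80066920e-05, -4.94554889e+01, -3.87718105e+01,  6.98472443e-02,
        4.69241082e-02, -1.49201628e-05]), 'tool_pos': array([ 0.15811477, -0.60470698,  0.22257815]), 'tool_rot': array([[ 9.67466944e-01,  2.52997456e-01,  9.79481752e-06],
       [ 2.52997455e-01, -9.67466936e-01, -1.22823802e-04],
       [-2.15979472e-05,  1.21306032e-04, -9.99999992e-01]]), 'wrist_force': array([-0.16366456, -0.03197175, -0.18616363]), 'moment': array([-0.00079029,  0.03142745,  0.00015442]), 'gripper_force': 0.0, 'width': 0.08714230045377537}
```

View images.

```bash
python3 - <<'E'
from h import *
A=np.load("scene.npz");B=np.load("top.npz")
c=np.hstack([cv2.resize(A["im"][180:330,200:350],(400,400)),cv2.resize(B["im"][130:280,210:360],(400,400))])
save("c.png",c)
W=cloud("top",B["d"]); c0=cal("top")
m=(abs(W[...,2]-.108)<.006)&(W[...,0]>.5)&(W[...,0]<.85)&(abs(W[...,1]-.13)<.2)
r=cv2.minAreaRect(W[m][:,:2].astype(np.float32)); print("top rect",r,m.sum()); print(cv2.boxPoints(r))
# handle points
for n,S in(("top",B),("scene",A)):
    W=cloud(n,S["d"]); m=(W[...,2]>.06)&(W[...,2]<.095)&(W[...,0]<.6)&(W[...,0]>.48)&(W[...,1]>0)&(W[...,1]<.25)
    w=W[m]; print(n,len(w)); 
    for y in np.arange(.0,.24,.02):
        k=w[(w[:,1]>y)&(w[:,1]<y+.02)]
        if len(k): print(round(y,2),len(k),k.min(0).round(3),k.max(0).round(3))
E
```

```text
top rect ((0.6715666651725769, 0.1316804140806198), (0.1857820302248001, 0.23020365834236145), 10.25236988067627) 4988
[[0.55967253 0.22841132]
 [0.6006451  0.00188324]
 [0.7834608  0.03494951]
 [0.7424882  0.2614776 ]]
top 328
0.0 6 [0.598 0.007 0.066] [0.6   0.02  0.092]
0.02 8 [0.594 0.021 0.067] [0.598 0.039 0.093]
0.04 15 [0.552 0.042 0.064] [0.594 0.06  0.091]
0.06 72 [0.546 0.06  0.067] [0.591 0.08  0.094]
0.08 38 [0.543 0.081 0.064] [0.586 0.098 0.092]
0.1 43 [0.54 0.1  0.06] [0.583 0.12  0.092]
0.12 39 [0.536 0.122 0.06 ] [0.579 0.14  0.095]
0.14 72 [0.533 0.14  0.062] [0.576 0.159 0.093]
0.16 12 [0.536 0.161 0.064] [0.58  0.18  0.094]
0.18 8 [0.565 0.182 0.069] [0.568 0.198 0.093]
0.2 10 [0.561 0.2   0.068] [0.565 0.219 0.094]
0.22 5 [0.561 0.221 0.072] [0.578 0.228 0.092]
scene 505
0.0 12 [0.594 0.009 0.06 ] [0.599 0.02  0.094]
0.02 17 [0.591 0.021 0.062] [0.596 0.039 0.095]
0.04 18 [0.552 0.041 0.064] [0.593 0.059 0.095]
0.06 58 [0.546 0.06  0.064] [0.589 0.08  0.092]
0.08 42 [0.541 0.08  0.063] [0.586 0.1   0.094]
0.1 36 [0.537 0.1   0.061] [0.582 0.12  0.092]
0.12 40 [0.533 0.12  0.061] [0.579 0.14  0.093]
0.14 75 [0.53 0.14 0.06] [0.576 0.16  0.094]
0.16 24 [0.536 0.161 0.061] [0.572 0.18  0.095]
0.18 26 [0.562 0.18  0.061] [0.568 0.198 0.092]
0.2 27 [0.559 0.2   0.061] [0.565 0.22  0.094]
0.22 130 [0.558 0.22  0.06 ] [0.6   0.238 0.095]
```

View pics/c.png

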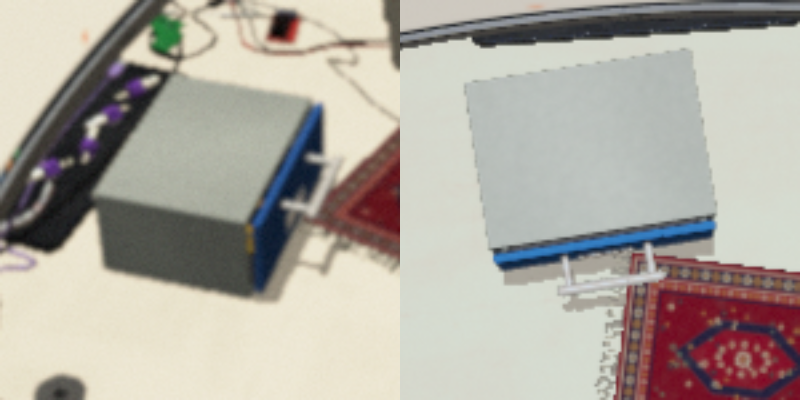

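View pics/b.png

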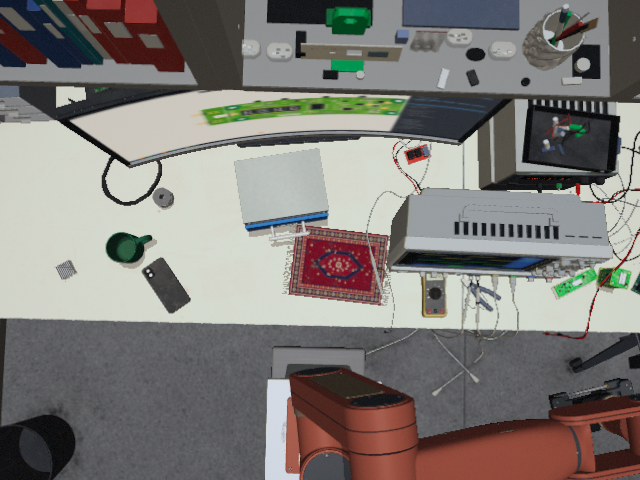

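```bash
python3 - <<'E'
from h import *
A=np.load("scene.npz");B=np.load("top.npz")
W=np.vstack([cloud(n,S["d"]).reshape(-1,3)[::2] for n,S in(("top",B),("scene",A))])
W=W[~np.isnan(W[:,0])]
print("max z grid rows x .2.. cols y -.7...")
for x in np.arange(.2,1.1,.1):
    print(round(x,1),[ (lambda k: round(float(np.percentile(k[:,2],98)),2) if len(k)>5 else None)(W[(abs(W[:,0]-x-.05)<.05)&(abs(W[:,1]-y-.05)<.05)]) for y in np.arange(-.7,.7,.1)])
E
```

```text
max z grid rows x .2.. cols y -.7...
0.2 [0.34, 0.62, 0.63, -0.02, -0.0, 0.76, 0.77, 0.7, -0.0, -0.0, 0.0, 0.0, -0.0, 0.0]
0.3 [0.01, 0.05, 0.07, 0.04, 0.04, 0.01, 0.01, 0.01, 0.01, 0.01, 0.01, 0.01, 0.01, 0.01]
0.4 [0.35, 0.35, 0.34, 0.34, 0.34, 0.3, 0.01, 0.01, 0.01, 0.01, 0.01, 0.02, 0.09, 0.01]
0.5 [0.35, 0.35, 0.35, 0.35, 0.35, 0.35, 0.01, 0.11, 0.11, 0.11, 0.01, 0.06, 0.09, 0.01]
0.6 [0.53, 0.33, 0.35, 0.35, 0.33, 0.33, 0.01, 0.12, 0.12, 0.11, 0.01, 0.04, 0.49, 0.01]
0.7 [0.36, 0.38, 0.81, 0.8, 0.74, 0.74, 0.74, 0.74, 1.02, 1.03, 0.95, 0.96, 0.87, 0.9]
0.8 [0.36, 0.36, 0.82, 0.87, 0.8, 0.79, 0.79, 0.8, 0.87, 0.93, 0.93, 0.66, 0.66, 0.66]
0.9 [0.32, 0.32, 0.76, 0.73, 0.74, 0.74, 0.74, 0.74, 0.73, 0.02, 0.06, 0.06, 0.06, 0.07]
1.0 [None, None, None, None, None, None, None, None, 0.45, 0.42, 0.42, 0.42, 0.42, 0.42]
```

step_arm:
  deltas:
    - [0, 0, 5, 0, 0.03, 0.05, 0.26]
    - [0, 0, 10, 0.01, 0.07, 0.1, 0.26]
    - [0, 0, 16, 0.025, 0.12, 0.135, 0.26]
    - [0, 0, 22, 0.04, 0.175, 0.15, 0.26]
    - [0, 0, 28, 0.055, 0.23, 0.15, 0.26]
    - [0, 0, 34, 0.07, 0.285, 0.15, 0.26]
    - [0, 0, 40, 0.09, 0.34, 0.15, 0.26]
    - [0, 0, 46, 0.115, 0.39, 0.15, 0.26]
    - [0, 0, 52, 0.145, 0.44, 0.15, 0.26]
    - [0, 0, 58, 0.17, 0.49, 0.15, 0.26]
    - [0, 0, 64, 0.19, 0.545, 0.14, 0.26]
    - [0, 0, 70, 0.215, 0.595, 0.12, 0.26]
    - [0, 0, 76, 0.25, 0.64, 0.1, 0.26]
    - [0, 0, 82, 0.3, 0.675, 0.08, 0.26]
    - [0, 0, 85.5, 0.35, 0.7, 0.03, 0.26]
    - [0, 0, 85.5, 0.387, 0.714, -0.02, 0.26]
    - [0, 0, 85.5, 0.387, 0.714, -0.03, 0.26]
    - [0, 0, 85.5, 0.387, 0.714, -0.03, 0.26]

```text
time_s: 3.15
tool_pos: [0.5438, 0.1095, 0.1899]
tool_rot: [[-0.177, 0.984, -0.005], [0.984, 0.177, -0.0], [0.001, -0.005, -1.0]]
wrist_force: [-0.4, -0.2, -1.0]
width: 0.0224
gripper_force: 0.0
```

```bash
python3 - <<'E'
from h import *
o=manip.get_obs(); print(o["tool_pos"],o["tool_rot"].round(3).tolist(),o["width"],o["joint_pos"].round(1))
c=cal("wrist"); im,d=imaging.capture("wrist"); np.savez("w1",im=im,d=d); save("w1.png",im)
W=cloud("wrist",d,c)
m=(W[...,2]>.065)&(W[...,2]<.092)&(W[...,0]>.48)&(W[...,0]<.575)
w=W[m]; print(len(w))
for y in np.arange(.04,.2,.02):
    k=w[(w[:,1]>y)&(w[:,1]<y+.02)]
    if len(k): print(round(y,2),len(k),k.min(0).round(4),k.max(0).round(4),np.median(k,0).round(4))
E
```

```text
[0.5438112  0.10952602 0.18990149] [[-0.177, 0.984, -0.005], [0.984, 0.177, -0.0], [0.001, -0.005, -1.0]] 0.022442198579926374 [ 3.2  4.8 99.8 -0.  75.7 -6.9]
3302
0.04 82 [0.5482 0.0528 0.0787] [0.5591 0.06   0.0863] [0.5535 0.0573 0.0834]
0.06 490 [0.5448 0.06   0.0785] [0.5693 0.0799 0.0864] [0.554  0.0691 0.0833]
0.08 355 [0.5412 0.0801 0.0796] [0.5547 0.0999 0.0859] [0.5479 0.09   0.0838]
0.1 391 [0.5377 0.1    0.0782] [0.5517 0.1199 0.0862] [0.5447 0.1101 0.0837]
0.12 427 [0.5342 0.12   0.0684] [0.575  0.14   0.0866] [0.5412 0.1304 0.0837]
0.14 1016 [0.53   0.14   0.0654] [0.5746 0.16   0.0918] [0.5461 0.1516 0.0829]
0.16 163 [0.5334 0.16   0.0652] [0.571  0.1799 0.092 ] [0.5689 0.1685 0.0801]
0.18 154 [0.5635 0.1802 0.065 ] [0.5672 0.2    0.0918] [0.5654 0.1901 0.0796]
```

View pics/w1.png

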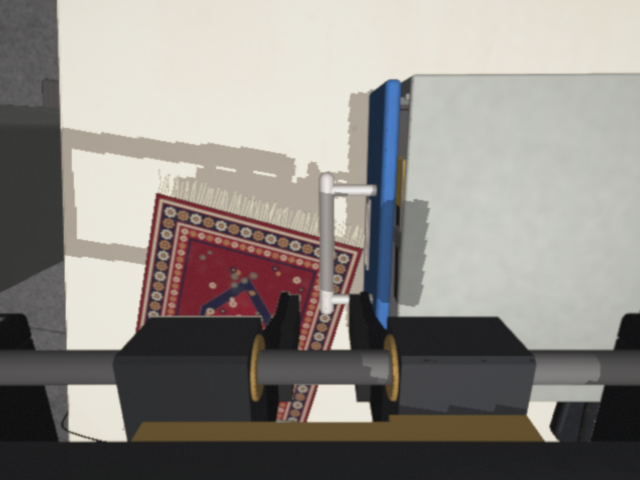

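step_arm:
  deltas:
    - [0, 0, 0, 0.001, 0, -0.05, 0.26]
    - [0, 0, 0, 0.001, 0, -0.09, 0.26]
    - [0, 0, 0, 0.001, 0, -0.115, 0.26]
    - [0, 0, 0, 0.001, 0, -0.13, 0.26]
    - [0, 0, 0, 0.001, 0, -0.13, 0.26]
    - [0, 0, 0, 0.001, 0, -0.13, 0.0]
    - [0, 0, 0, 0.001, 0, -0.13, 0.0]
    - [0, 0, 0, 0.001, 0, -0.13, 0.0]

```text
time_s: 4.2
tool_pos: [0.5472, 0.1093, 0.0641]
tool_rot: [[-0.176, 0.984, 0.002], [0.984, 0.176, -0.0], [-0.0, 0.002, -1.0]]
wrist_force: [-2.1, -0.0, 5.6]
width: 0.01
gripper_force: 30.0
```

step_arm:
  deltas:
    - [0, 0, 0, -0.015, -0.0027, 0, 0]
    - [0, 0, 0, -0.035, -0.0063, 0, 0]
    - [0, 0, 0, -0.055, -0.0099, 0, 0]
    - [0, 0, 0, -0.075, -0.0135, 0, 0]
    - [0, 0, 0, -0.095, -0.0171, 0, 0]
    - [0, 0, 0, -0.11, -0.0198, 0, 0]
    - [0, 0, 0, -0.116, -0.021, 0, 0]
    - [0, 0, 0, -0.119, -0.0215, 0, 0]
    - [0, 0, 0, -0.121, -0.0218, 0, 0]
    - [0, 0, 0, -0.121, -0.0218, 0, 0]

```text
time_s: 5.45
tool_pos: [0.4317, 0.0882, 0.0642]
tool_rot: [[-0.175, 0.984, 0.015], [0.984, 0.175, 0.002], [-0.001, 0.015, -1.0]]
wrist_force: [21.9, 4.1, -16.5]
width: 0.0098
gripper_force: 30.0
```

step_arm:
  deltas:
    - [0, 0, 0, 0.003, 0.0005, 0, 0]
    - [0, 0, 0, 0.003, 0.0005, 0, 0.26]
    - [0, 0, 0, 0.003, 0.0005, 0, 0.26]
    - [0, 0, 0, 0.003, 0.0005, 0.01, 0.26]
    - [0, 0, 0, 0.003, 0.0005, 0.04, 0.26]
    - [0, 0, 0, 0.003, 0, 0.08, 0.3]
    - [0, 0, 0, 0.003, -0.01, 0.13, 0.5]
    - [0, 0, 0, 0.015, -0.05, 0.18, 0.8]
    - [0, 0, 0, 0.03, -0.08, 0.22, 0.8]
    - [0, 0, 0, 0.04, -0.1, 0.235, 0.8]
    - [0, 0, 0, 0.04, -0.1, 0.235, 0.8]
    - [0, 0, 0, 0.04, -0.1, 0.235, 0.8]

```text
time_s: 6.95
tool_pos: [0.4642, -0.0119, 0.2967]
tool_rot: [[-0.176, 0.984, -0.002], [0.984, 0.176, 0.001], [0.001, -0.002, -1.0]]
wrist_force: [0.7, -0.5, -0.5]
width: 0.0686
gripper_force: 0.0
```

```bash
cat > look.py <<'E'
from h import *
import sys
tag=sys.argv[1]
o=manip.get_obs(); print(o["tool_pos"].round(4),o["joint_pos"].round(1),o["wrist_force"].round(1))
c=cal("wrist"); print("cam in tool", ((c[2][:3,3]-o["tool_pos"])@o["tool_rot"]).round(3))
im,d=imaging.capture("wrist"); save(tag+".png",im); W=cloud("wrist",d,c); np.savez(tag,im=im,d=d,W=W,T=c[2])
for t in("tote_grip","tote","tote_corner","nut1_center","drawer"):
    for r in models.outline_of("wrist",t)[:4]:
        w=W[r["region"]]; w=w[~np.isnan(w[:,0])]
        print(t,round(r["p"],2),np.array(r["extent"]).round(),np.percentile(w,[3,50,97],axis=0).round(3).tolist() if len(w) else None)
E
python3 look.py w2
```

```text
[ 0.4642 -0.0119  0.2967] [-11.2 -12.2 104.5   0.   87.8 -21.4] [ 0.7 -0.5 -0.5]
cam in tool [ 0.083 -0.001 -0.163]
tote_grip 0.87 [366.  34. 476. 177.] [[0.49, 0.039, 0.017], [0.538, 0.106, 0.02], [0.583, 0.167, 0.091]]
tote_grip 0.69 [302.   1. 512. 227.] [[0.429, 0.003, 0.014], [0.541, 0.115, 0.016], [0.632, 0.208, 0.107]]
tote 0.93 [368.  38. 478. 179.] [[0.49, 0.039, 0.017], [0.538, 0.106, 0.02], [0.583, 0.167, 0.091]]
tote_corner 0.73 [302.   0. 640. 233.] [[0.444, 0.01, 0.014], [0.622, 0.111, 0.108], [0.724, 0.201, 0.111]]
tote_corner 0.66 [366.  34. 475. 178.] [[0.49, 0.039, 0.017], [0.538, 0.106, 0.02], [0.583, 0.167, 0.091]]
nut1_center 0.69 [385. 117. 401. 139.] [[0.516, 0.074, 0.018], [0.522, 0.081, 0.025], [0.53, 0.089, 0.03]]
drawer 0.88 [303.   0. 511. 228.] [[0.429, 0.004, 0.014], [0.541, 0.116, 0.016], [0.632, 0.208, 0.107]]
drawer 0.28 [367.  35. 475. 175.] [[0.49, 0.038, 0.017], [0.538, 0.106, 0.02], [0.583, 0.167, 0.091]]
```

View pics/w2.png

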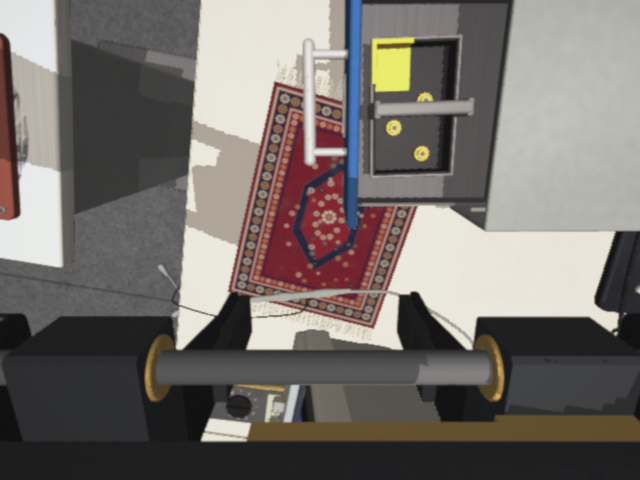

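```bash
python3 - <<'E'
from h import *
Z=np.load("w2.npz");W=Z["W"]
m=np.zeros((480,640),bool); m[80:135,368:490]=1
m&=(W[...,2]>.083)&(W[...,2]<.1)&(W[...,0]<.6)
w=W[m]; print(len(w),np.median(w,0)); r=cv2.minAreaRect(w[:,:2].astype(np.float32)); print(r)
vx=cv2.fitLine(w[:,:2].astype(np.float32),cv2.DIST_L2,0,.01,.01).ravel(); print(vx,np.degrees(np.arctan2(vx[1],vx[0])))
# tote wall rim
m=np.zeros((480,640),bool); m[25:190,360:485]=1
m&=(abs(W[...,2]-.046)<.004); print(m.sum(), cv2.minAreaRect(W[m][:,:2].astype(np.float32)))
# handle and front
m=np.zeros((480,640),bool); m[30:170,295:325]=1; m&=(W[...,2]>.08)&(W[...,2]<.09)
k=W[m]; print("handle",k.mean(0),k.min(0),k.max(0))
ax=np.array([.984,.178]); print("handle along x", np.median(k[:,:2]@ax), "was",np.array([.5448,.109])@ax)
E
```

```text
1465 [0.53494112 0.10099343 0.09085556]
((0.535212516784668, 0.10113541781902313), (0.09003641456365585, 0.014824821613729), 11.817580223083496)
[0.9786148  0.2057015  0.53483033 0.10095106] 11.870566
2363 ((0.534990668296814, 0.10106286406517029), (0.08935176581144333, 0.13397212326526642), 12.043811798095703)
handle [0.431716   0.08886004 0.08357248] [0.41704147 0.03170921 0.0800042 ] [0.45322386 0.13971812 0.08741018]
handle along x 0.44021983746909793 was 0.5554852
```

```bash
python3 - <<'E'
from h import *
W=np.load("w2.npz")["W"]; yaw=np.radians(10.25)
R=np.array([[np.cos(yaw),np.sin(yaw)],[-np.sin(yaw),np.cos(yaw)]])
L=W[...,:2]@R.T; z=W[...,2]
for lab,m in(("cab",(z>.104)&(z<.114)&(L[...,0]>.56)),("front",(z>.085)&(z<.106)&(L[...,0]<.52)&(L[...,0]>.455)),("bar",(z>.08)&(z<.09)&(L[...,0]<.455)&(L[...,0]>.42))):
    for y in(-.03,0,.02,.04):
        k=L[m&(abs(L[...,1]-y)<.01)]; 
        if len(k): print(lab,y,len(k),np.percentile(k[:,0],[1,50,99]).round(4))
W=cloud("top",np.load("top.npz")["d"]);L=W[...,:2]@R.T; z=W[...,2]
for lab,m in(("cab0",(z>.104)&(z<.114)&(L[...,0]>.5)),("front0",(z>.07)&(z<.1)&(L[...,0]<.7)&(L[...,0]>.575)),("bar0",(z>.08)&(z<.09)&(L[...,0]<.57)&(L[...,0]>.5))):
    for y in(-.02,0,.02,.04):
        k=L[m&(abs(L[...,1]-y)<.01)]; 
        if len(k): print(lab,y,len(k),np.percentile(k[:,0],[1,50,99]).round(4))
E
```

```text
cab -0.03 3447 [0.6054 0.6676 0.7312]
cab 0 3457 [0.6052 0.6646 0.7238]
cab 0.02 3554 [0.6051 0.6612 0.7191]
cab 0.04 3596 [0.6051 0.6597 0.7147]
front -0.03 177 [0.4742 0.4781 0.4853]
front 0 495 [0.4752 0.5042 0.5198]
front 0.02 196 [0.4752 0.4797 0.5027]
front 0.04 199 [0.4749 0.4776 0.4851]
bar -0.03 316 [0.4346 0.4415 0.4547]
bar 0 265 [0.4341 0.4393 0.4446]
bar 0.02 273 [0.4345 0.4395 0.4448]
bar 0.04 359 [0.4341 0.4406 0.4549]
cab0 -0.02 379 [0.5965 0.6863 0.7739]
cab0 0 368 [0.5941 0.6892 0.773 ]
cab0 0.02 393 [0.5931 0.683  0.7746]
cab0 0.04 387 [0.5926 0.6879 0.7728]
front0 -0.02 26 [0.578  0.6017 0.6845]
front0 0 19 [0.5913 0.5941 0.6879]
front0 0.02 16 [0.5914 0.6048 0.6936]
front0 0.04 23 [0.5791 0.5975 0.6923]
bar0 -0.02 21 [0.5513 0.5576 0.5616]
bar0 0 19 [0.5511 0.5565 0.5613]
bar0 0.02 20 [0.5516 0.5569 0.5614]
bar0 0.04 26 [0.5509 0.5563 0.562 ]
```

```bash
python3 - <<'E'
from h import *
yaw=np.radians(10.25)
R=np.array([[np.cos(yaw),np.sin(yaw)],[-np.sin(yaw),np.cos(yaw)]])
# w1 cloud needs its T: rebuild from tool pose and fixed hand-eye (from w2)
Z2=np.load("w2.npz"); K,D,_=cal("wrist"); o=manip.get_obs()
Tt=np.eye(4);Tt[:3,:3]=o["tool_rot"];Tt[:3,3]=o["tool_pos"]; X=np.linalg.inv(Tt)@Z2["T"]
T1=np.eye(4);T1[:3,:3]=[[-.177,.984,-.005],[.984,.177,0],[.001,-.005,-1]];T1[:3,3]=[.5438,.1095,.1899]
W1=cloud("wrist",np.load("w1.npz")["d"],(K,D,T1@X))
for n,W in(("w1",W1),("w2",Z2["W"])):
    L=W[...,:2]@R.T; z=W[...,2]
    for y in(.03,.04,.05,.07):
        s=abs(L[...,1]-y)<.005
        a=L[s&(z>.1)&(z<.114)][:,0]; b=L[s&(z>.079)&(z<.09)][:,0]; 
        print(n,y,"cab",np.percentile(a,[.5,2]).round(4),"bar/front min",np.percentile(b,[1,5]).round(4) if len(b) else 0)
E
```

```text
w1 0.03 cab [0.5903 0.5927] bar/front min [0.5499 0.55  ]
w1 0.04 cab [0.5901 0.5924] bar/front min [0.55 0.55]
w1 0.05 cab [0.5901 0.5924] bar/front min [0.5494 0.5508]
w1 0.07 cab [0.59   0.5922] bar/front min [0.5895 0.5896]
w2 0.03 cab [0.4754 0.4776] bar/front min [0.434  0.4349]
w2 0.04 cab [0.4752 0.4775] bar/front min [0.4341 0.4342]
w2 0.05 cab [0.4756 0.4773] bar/front min [0.4343 0.4354]
w2 0.07 cab [0.4755 0.477 ] bar/front min [0.4751 0.4751]
```

step_arm:
  deltas:
    - [0, 0, -10, 0.01, 0.015, 0, 0.46]
    - [0, 0, -20, 0.02, 0.03, 0, 0.46]
    - [0, 0, -30, 0.03, 0.045, -0.01, 0.46]
    - [0, 0, -40, 0.04, 0.06, -0.02, 0.46]
    - [0, 0, -50, 0.05, 0.075, -0.04, 0.46]
    - [0, 0, -60, 0.058, 0.09, -0.06, 0.46]
    - [0, 0, -70, 0.066, 0.1, -0.08, 0.46]
    - [0, 0, -80, 0.071, 0.108, -0.1, 0.46]
    - [0, 0, -88.2, 0.071, 0.113, -0.12, 0.46]
    - [0, 0, -88.2, 0.071, 0.113, -0.13, 0.46]
    - [0, 0, -88.2, 0.071, 0.113, -0.13, 0.46]
    - [0, 0, -88.2, 0.071, 0.113, -0.13, 0.46]

```text
time_s: 8.75
tool_pos: [0.5367, 0.1004, 0.1685]
tool_rot: [[0.978, 0.208, 0.001], [0.208, -0.978, -0.0], [0.001, 0.0, -1.0]]
wrist_force: [-0.9, -0.1, 1.0]
width: 0.0401
gripper_force: 0.0
```

```bash
python3 - <<'E'
from h import *
o=manip.get_obs(); print(o["joint_pos"].round(1))
c=cal("wrist"); im,d=imaging.capture("wrist"); save("w3.png",im); W=cloud("wrist",d,c)
print(proj("wrist",[[.535,.101,.09],[.49,.0916,.09],[.58,.1105,.09],[*o["tool_pos"]]],c).round())
m=(W[...,2]>.085)&(W[...,2]<.097)&(W[...,0]<.595)&(W[...,0]>.48)&(abs(W[...,1]-.101)<.03)
w=W[m]; print(m.sum(),w.mean(0),cv2.minAreaRect(w[:,:2].astype(np.float32)))
E
```

```text
[  2.3   4.4 102.6  -0.   72.9  80.3]
[[322. 259.]
 [322. 320.]
 [322. 190.]
 [323. 310.]]
2443 [0.53834234 0.10158845 0.09066427] ((0.5275519490242004, 0.098822683095932), (0.10727731883525848, 0.024572251364588737), 17.56053352355957)
```

View pics/w3.png

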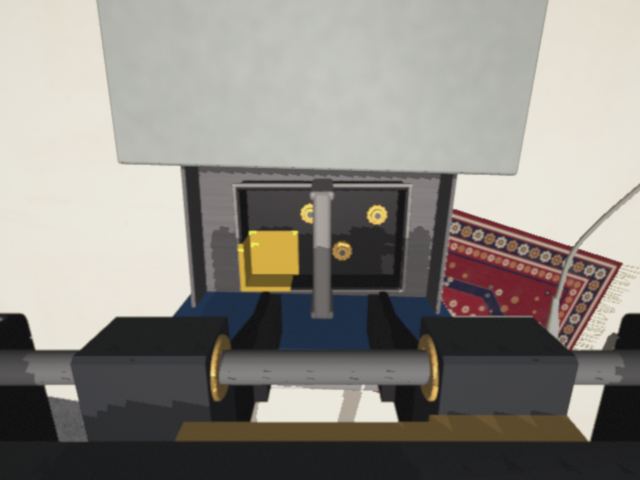

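step_arm:
  deltas:
    - [0, 0, 0, -0.002, 0, -0.04, 0.46]
    - [0, 0, 0, -0.002, 0, -0.075, 0.46]
    - [0, 0, 0, -0.002, 0, -0.095, 0.46]
    - [0, 0, 0, -0.002, 0, -0.105, 0.46]
    - [0, 0, 0, -0.002, 0, -0.105, 0.46]
    - [0, 0, 0, -0.002, 0, -0.105, 0]
    - [0, 0, 0, -0.002, 0, -0.105, 0]
    - [0, 0, 0, -0.002, 0, -0.105, 0]
    - [0, 0, 0, -0.002, 0, -0.105, 0]
    - [0, 0, 0, -0.002, 0, -0.105, 0]

```text
time_s: 10.05
tool_pos: [0.5344, 0.1006, 0.063]
tool_rot: [[0.978, 0.207, 0.001], [0.207, -0.978, 0.0], [0.001, -0.0, -1.0]]
wrist_force: [-0.7, -0.1, 3.5]
width: 0.0115
gripper_force: 30.0
```

step_arm:
  deltas:
    - [0, 0, 0, 0, 0, 0.005, 0]
    - [0, 0, 0, 0, 0, 0.015, 0]
    - [0, 0, 0, 0, 0, 0.03, 0]
    - [0, 0, 0, 0, 0, 0.05, 0]
    - [0, 0, 0, 0, 0, 0.075, 0]
    - [0, 0, 0, 0, 0, 0.1, 0]
    - [0, 0, 0, 0, 0, 0.125, 0]
    - [0, 0, 0, 0, 0, 0.15, 0]
    - [0, 0, 0, 0, 0, 0.175, 0]
    - [0, 0, 0, 0, 0, 0.2, 0]
    - [0, 0, 0, 0, 0, 0.22, 0]
    - [0, 0, 0, 0, 0, 0.235, 0]
    - [0, 0, 0, 0, 0, 0.24, 0]
    - [0, 0, 0, 0, 0, 0.24, 0]
    - [0, 0, 0, 0, 0, 0.24, 0]

```text
time_s: 11.92
tool_pos: [0.5336, 0.1005, 0.3014]
tool_rot: [[0.978, 0.207, -0.002], [0.207, -0.978, -0.0], [-0.002, -0.0, -1.0]]
wrist_force: [-0.8, -0.2, -2.1]
width: 0.0116
gripper_force: 30.0
```

step_arm:
  deltas:
    - [-1.6, -2.5, 0, 0, 0, 0, 0]
    - [-3.3, -5, 0, 0, 0, 0, 0]
    - [-4.9, -7.6, 0, 0, 0, 0, 0]
    - [-6.5, -10, 0, 0, 0, 0, 0]
    - [-8.2, -12.6, 0, 0, 0, 0, 0]
    - [-9.8, -15.1, 0, 0, 0, 0, 0]
    - [-11.4, -17.6, 0, 0, 0, 0, 0]
    - [-13.1, -20.1, 0, 0, 0, 0, 0]
    - [-14.7, -22.7, 0, 0, 0, 0, 0]
    - [-16.3, -25.2, 0, 0, 0, 0, 0]
    - [-18, -27.7, 0, 0, 0, 0, 0]
    - [-19.6, -30.2, 0, 0, 0, 0, 0]
    - [-19.6, -30.2, 0, 0, 0, 0, 0]
    - [-19.6, -30.2, 0, 0, 0, 0, 0]
    - [-19.6, -30.2, 0, 0, 0, 0, 0]
    - [-19.6, -30.2, 0, 0, 0, 0, 0]
    - [-19.6, -30.2, 0, 0, 0, 0, 0]
    - [-19.6, -30.2, 0, 0, 0, 0, 0]

```text
time_s: 14.18
tool_pos: [0.5342, 0.1005, 0.3026]
tool_rot: [[0.865, 0.094, 0.493], [0.281, -0.905, -0.32], [0.416, 0.415, -0.809]]
wrist_force: [-1.0, -0.2, -2.3]
width: 0.0118
gripper_force: 30.0
```

```bash
python3 - <<'E'
from h import *
o=manip.get_obs(); print(o["joint_pos"].round(1),o["wrist_force"].round(1))
R=o["tool_rot"]; g=o["tool_pos"]-.019*R[:,2]
# tote axes: x=tool x, z=-tool z, y=-tool y
Rt=np.c_[R[:,0],-R[:,1],-R[:,2]]
P=lambda *p: g+Rt@(np.array(p)/1000-[0,0,.068])
print("lowest",P(-42,65,0),"corner",P(-39,62,3),"tilt",np.degrees(np.arccos(Rt[2,2])))
c=cal("wrist"); im,d=imaging.capture("wrist"); W=cloud("wrist",d,c)
print("proj corner",proj("wrist",P(-39,62,3),c).round(), proj("wrist",g,c).round())
for r in models.outline_of("wrist","nut1_center")[:5]:
    w=W[r["region"]]; w=w[~np.isnan(w[:,0])]
    print(round(r["p"],2),np.array(r["extent"]).round(),((np.median(w,0)-g)@Rt*1000+[0,0,68]).round(1))
s,ds=imaging.capture("scene"); px=proj("scene",g)[0].astype(int); print(px)
k=s[max(px[1]-75,0):px[1]+75,px[0]-60:px[0]+60]
save("t.png",np.hstack([im[:,:],cv2.resize(k,None,fx=480/k.shape[0],fy=480/k.shape[0])])[:, :]) if 0 else save("t.png",cv2.resize(np.hstack([im,cv2.resize(k,(384,480))]),(800,375)))
E
```

```text
[ 19.2 -17.2 114.8 -31.6  62.3 107.2] [-1.  -0.2 -2.3]
lowest [0.51589675 0.13181166 0.21846692] corner [0.51729417 0.13089902 0.22338772] tilt 35.999749702669014
proj corner [[222. 334.]] [[321. 332.]]
0.24 [517. 408. 548. 440.] [-371.4 -334.6 -290.7]
[327 179]
```

View pics/t.png

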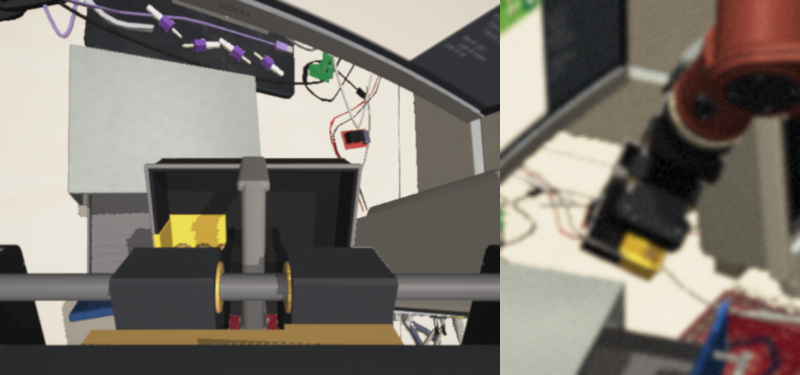

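```bash
python3 - <<'E'
from h import *
im,d=imaging.capture("wrist"); s,_=imaging.capture("scene"); t,_=imaging.capture("top")
o=manip.get_obs(); px=proj("scene",o["tool_pos"])[0].astype(int); pt=proj("top",o["tool_pos"])[0].astype(int); print(px,pt)
f=lambda k:cv2.resize(k,(400,300),interpolation=cv2.INTER_CUBIC)
save("u.png",np.vstack([np.hstack([f(im[250:340,180:300]),f(s[px[1]-30:px[1]+30,px[0]-40:px[0]+40])]),np.hstack([f(t[pt[1]-60:pt[1]+60,pt[0]-80:pt[0]+80]),f(s)])]))
E
```

```text
[325 182] [290 234]
```

View pics/u.png

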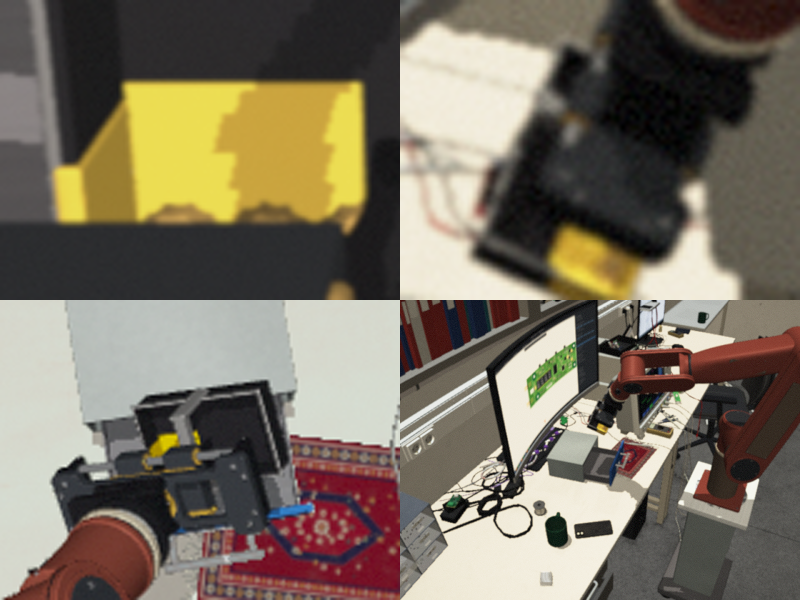

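```bash
python3 - <<'E'
from h import *
from scipy.spatial.transform import Rotation as Ro
def rt(az,t=36): a=np.radians(az); return Ro.from_rotvec(t*np.array([-np.sin(a),np.cos(a),0]),degrees=True)
c0=rt(147)
for az in(137,127,117,107,97,87,82): print(az,(rt(az)*c0.inv()).as_rotvec(degrees=True).round(1).tolist())
E
```

```text
137 [-4.6, 3.6, -1.9]
127 [-8.6, 8.0, -3.7]
117 [-11.7, 13.0, -5.5]
107 [-14.0, 18.5, -7.1]
97 [-15.3, 24.4, -8.5]
87 [-15.5, 30.5, -9.6]
82 [-15.3, 33.6, -10.1]
```

step_arm:
  deltas:
    - [-4.6, 3.6, -1.9, 0, 0, 0, 0]
    - [-8.6, 8, -3.7, 0, 0, 0, 0]
    - [-11.7, 13, -5.5, 0, 0, 0, 0]
    - [-14, 18.5, -7.1, 0, 0, 0, 0]
    - [-15.3, 24.4, -8.5, 0, 0, 0, 0]
    - [-15.5, 30.5, -9.6, 0, 0, 0, 0]
    - [-15.5, 30.5, -9.6, 0, 0, 0, 0]
    - [-15.3, 24.4, -8.5, 0, 0, 0, 0]
    - [-14, 18.5, -7.1, 0, 0, 0, 0]
    - [-11.7, 13, -5.5, 0, 0, 0, 0]
    - [-8.6, 8, -3.7, 0, 0, 0, 0]
    - [-4.6, 3.6, -1.9, 0, 0, 0, 0]
    - [0, 0, 0, 0, 0, 0, 0]
    - [0, 0, 0, 0, 0, 0, 0]
    - [0, 0, 0, 0, 0, 0, 0]
    - [0, 0, 0, 0, 0, 0, 0]
    - [0, 0, 0, 0, 0, 0, 0]
    - [0, 0, 0, 0, 0, 0, 0]

```text
time_s: 16.73
tool_pos: [0.5343, 0.1008, 0.3022]
tool_rot: [[0.865, 0.095, 0.492], [0.281, -0.905, -0.32], [0.415, 0.416, -0.809]]
wrist_force: [0.1, -0.2, -1.4]
width: 0.0118
gripper_force: 30.0
```

```bash
python3 - <<'E'
from h import *
im,d=imaging.capture("wrist"); s,_=imaging.capture("scene")
px=proj("scene",manip.get_obs()["tool_pos"])[0].astype(int)
f=lambda k:cv2.resize(k,(400,300),interpolation=cv2.INTER_CUBIC)
save("v.png",np.hstack([f(im[250:340,180:300]),f(s[px[1]-20:px[1]+40,px[0]-40:px[0]+40])]))
E
```

```text
(no output)
```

View pics/v.png

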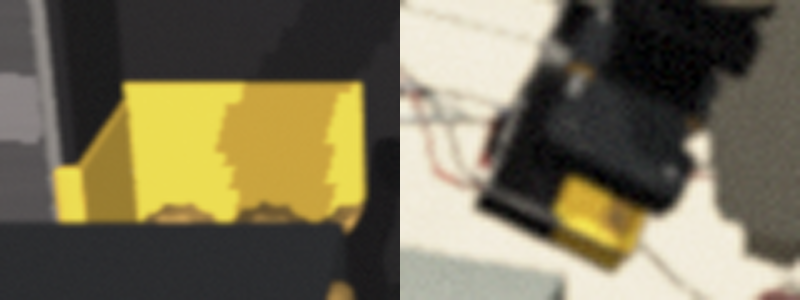

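```bash
python3 - <<'E'
from h import *
from scipy.spatial.transform import Rotation as Ro
def rt(t): return Ro.from_rotvec([-t[1],t[0],0],degrees=True)
a=36*np.array([np.cos(np.radians(147)),np.sin(np.radians(147))]); b=np.array([16,22.])
for s in np.linspace(.2,1,5): print((rt(a+s*(b-a))*rt(a).inv()).as_rotvec(degrees=True).round(1).tolist())
E
```

```text
[-0.2, 9.0, -1.7]
[-0.5, 18.1, -3.3]
[-1.0, 27.1, -5.1]
[-1.4, 36.1, -6.8]
[-2.0, 45.1, -8.5]
```

step_arm:
  deltas:
    - [-0.2, 9, -1.7, 0, 0, 0, 0]
    - [-0.5, 18.1, -3.3, 0, 0, 0, 0]
    - [-1, 27.1, -5.1, 0, 0, 0, 0]
    - [-1.4, 36.1, -6.8, 0, 0, 0, 0]
    - [-2, 45.1, -8.5, 0, 0, 0, 0]
    - [-2, 45.1, -8.5, 0, 0, 0, 0]
    - [-1.4, 36.1, -6.8, 0, 0, 0, 0]
    - [-1, 27.1, -5.1, 0, 0, 0, 0]
    - [-0.5, 18.1, -3.3, 0, 0, 0, 0]
    - [-0.2, 9, -1.7, 0, 0, 0, 0]
    - [0, 0, 0, 0, 0, 0, 0]
    - [0, 0, 0, 0, 0, 0, 0]
    - [0, 0, 0, 0, 0, 0, 0]
    - [0, 0, 0, 0, 0, 0, 0]
    - [0, 0, 0, 0, 0, 0, 0]
    - [0, 0, 0, 0, 0, 0, 0]

```text
time_s: 18.82
tool_pos: [0.5347, 0.1005, 0.3025]
tool_rot: [[0.865, 0.094, 0.492], [0.28, -0.905, -0.32], [0.416, 0.415, -0.809]]
wrist_force: [-0.5, -0.1, -1.2]
width: 0.0117
gripper_force: 30.0
```

```bash
python3 - <<'E'
from h import *
im,d=imaging.capture("wrist"); s,_=imaging.capture("scene"); t,_=imaging.capture("top")
o=manip.get_obs()["tool_pos"]; px=proj("scene",o)[0].astype(int); pt=proj("top",o)[0].astype(int)
f=lambda k:cv2.resize(k,(400,300),interpolation=cv2.INTER_CUBIC)
save("x.png",np.vstack([np.hstack([f(im[250:340,180:300]),f(im)]),np.hstack([f(t[pt[1]-35:pt[1]+25,pt[0]-50:pt[0]+30]),f(s[px[1]-20:px[1]+40,px[0]-40:px[0]+40])])]))
E
```

```text
(no output)
```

View pics/x.png

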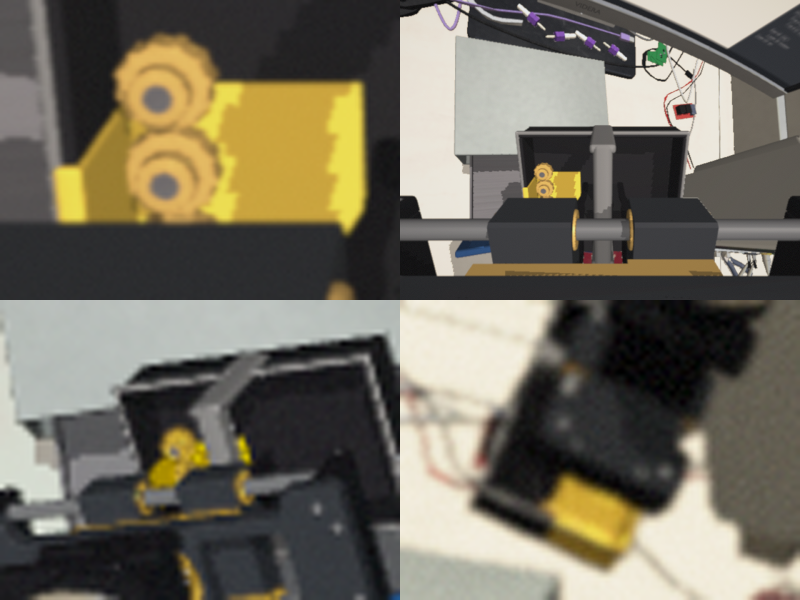

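```bash
python3 - <<'E'
from h import *
from scipy.spatial.transform import Rotation as Ro
def rt(t): return Ro.from_rotvec([-t[1],t[0],0],degrees=True)
a=36*np.array([np.cos(np.radians(147)),np.sin(np.radians(147))]); b=np.array([-16.4,-18.8])
for s in np.linspace(.25,1,4): print((rt(a+s*(b-a))*rt(a).inv()).as_rotvec(degrees=True).round(1).tolist())
for r in models.recognise("wrist","nut1_center")[:4]: print(round(r["p"],2),np.array(r["extent"]).round())
E
```

```text
[9.3, 3.6, 1.9]
[18.6, 7.1, 3.8]
[28.0, 10.5, 5.8]
[37.3, 13.8, 7.7]
0.96 [219. 284. 247. 314.]
```

step_arm:
  deltas:
    - [9.3, 3.6, 1.9, 0, 0, 0, 0]
    - [18.6, 7.1, 3.8, 0, 0, 0, 0]
    - [28, 10.5, 5.8, 0, 0, 0, 0]
    - [37.3, 13.8, 7.7, 0, 0, 0, 0]
    - [28, 10.5, 5.8, 0, 0, 0, 0]
    - [18.6, 7.1, 3.8, 0, 0, 0, 0]
    - [9.3, 3.6, 1.9, 0, 0, 0, 0]
    - [0, 0, 0, 0, 0, 0, 0]
    - [0, 0, 0, 0, 0, 0, 0]
    - [0, 0, 0, 0, 0, 0, 0]
    - [0, 0, 0, 0, 0, 0, 0]
    - [0, 0, 0, 0, 0, 0, 0]
    - [0, 0, 0, 0, 0, 0, 0]

```text
time_s: 20.65
tool_pos: [0.5344, 0.0996, 0.3029]
tool_rot: [[0.865, 0.092, 0.493], [0.279, -0.905, -0.32], [0.417, 0.415, -0.809]]
wrist_force: [0.8, 0.3, -2.0]
width: 0.0115
gripper_force: 30.0
```

```bash
cat > chk.py <<'E'
from h import *
im,d=imaging.capture("wrist"); np.savez("last",im=im)
h=cv2.cvtColor(im,cv2.COLOR_RGB2HSV)
# brass (orange hue / lower saturation) vs yellow patch
k=h[255:325,205:300]; print("hole greys etc: upper nut box mean RGB",im[262:285,220:240].reshape(-1,3).mean(0).round(),"second",im[288:312,222:242].reshape(-1,3).mean(0).round(),"wall -x",im[310:316,222:292:10].mean(0).round().tolist())
for r in models.recognise("wrist","nut1_center")[:4]: print(round(r["p"],2),np.array(r["extent"]).round())
E
python3 chk.py
```

```text
hole greys etc: upper nut box mean RGB [130. 121.  60.] second [235. 220.  83.] wall -x [[228.0, 210.0, 79.0], [187.0, 157.0, 73.0], [212.0, 189.0, 77.0], [180.0, 151.0, 63.0], [142.0, 114.0, 54.0], [152.0, 120.0, 66.0], [132.0, 109.0, 76.0]]
0.41 [251. 308. 268. 316.]
```

step_arm:
  deltas:
    - [-0.2, 9, -1.7, 0, 0, 0, 0]
    - [-0.5, 18.1, -3.3, 0, 0, 0, 0]
    - [-1, 27.1, -5.1, 0, 0, 0, 0]
    - [-1.4, 36.1, -6.8, 0, 0, 0, 0]
    - [-1.7, 40, -7.5, 0, 0, 0, 0]
    - [-1.4, 36.1, -6.8, 0, 0, 0, 0]
    - [-1, 27.1, -5.1, 0, 0, 0, 0]
    - [-0.5, 18.1, -3.3, 0, 0, 0, 0]
    - [-0.2, 9, -1.7, 0, 0, 0, 0]
    - [0, 0, 0, 0, 0, 0, 0]
    - [0, 0, 0, 0, 0, 0, 0]
    - [0, 0, 0, 0, 0, 0, 0]
    - [0, 0, 0, 0, 0, 0, 0]
    - [0, 0, 0, 0, 0, 0, 0]

```text
time_s: 22.5
tool_pos: [0.5353, 0.1006, 0.3033]
tool_rot: [[0.865, 0.093, 0.493], [0.28, -0.905, -0.32], [0.416, 0.415, -0.809]]
wrist_force: [0.1, 0.1, -2.3]
width: 0.0116
gripper_force: 30.0
```

```bash
python3 chk.py
```

```text
hole greys etc: upper nut box mean RGB [130. 121.  60.] second [198. 161.  91.] wall -x [[193.0, 158.0, 66.0], [211.0, 167.0, 90.0], [201.0, 168.0, 72.0], [160.0, 130.0, 55.0], [142.0, 115.0, 55.0], [199.0, 161.0, 62.0], [235.0, 219.0, 82.0]]
0.6 [250. 306. 267. 314.]
```

```bash
python3 - <<'E'
from h import *
im=np.load("last.npz")["im"]; s,_=imaging.capture("scene"); t,_=imaging.capture("top")
f=lambda k:cv2.resize(k,(400,300),interpolation=cv2.INTER_CUBIC)
save("y.png",np.vstack([np.hstack([f(im[250:340,180:300]),f(im)]),np.hstack([f(t),f(s)])]))
E
```

```text
(no output)
```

View pics/y.png

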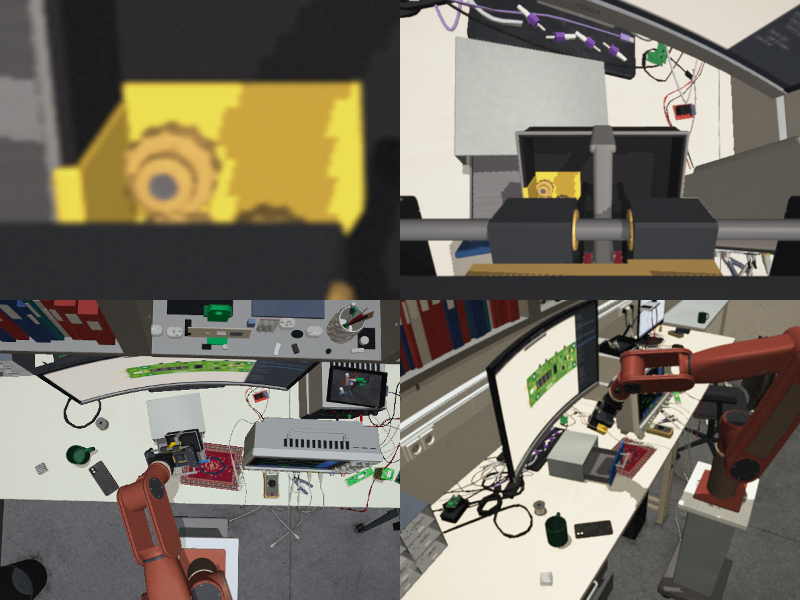

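The wrist crop shows the three nuts packed in the yellow corner. One is at crop (165,175) on the +y wall, one is in the corner below it at (175,218), and one is at (270,213) on the -x wall. The drawer is open and the bystanders have not moved, so I am handing the job in.

```bash
python3 -c "
from station import ticket
print(ticket.finish_job())"
```

```text
the job is handed in; nothing more can be done
None
```

I handed the job in at about 23 s of the 51 s allowed: the drawer was pulled to its stop, the tote was held up and tilted 36° with the yellow corner lowest, the three nuts were packed in that corner, and the other things on the desk looked undisturbed. The hand-in returned no verdict.

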